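Press the label holder home behind the sample shelf's lip and hold it there

TASK

Take the label holder out of its black stand and push it down behind the front lip of the low sample shelf, into the one bay that has no label holder yet, until its shoulders rest on the rubber pads of the bay's rim. A spring in the bay pushes it back out, so finish while still holding it pressed fully home; do not let go. The holder is brittle, so press gently, never with more than about 25 N, and leave the other things on the bench and shelf where they are.

Things in the scene. Friction and masses are not known exactly. Their poses are not given: they have to be found in the camera images.
- holder: loose grey plastic label holder, about 60 g, upright. Origin: centre of its tongue's lower edge; x across its thickness, y along its width, z up; a half turn about z makes no difference. Tongue 50 wide (y) x 5 thick (x) x 25 mm tall, its lowest 8 mm only 44 x 3 mm. It starts with its tongue in the stand's slot, shoulders on the stand's top, origin 10 mm above the bench: pull it straight up
- holder_shoulder (a point): centre of the underside of the holder's shoulders, 25 mm above the holder's origin; axes as the holder's. The shoulders are a crossbar 68 wide (y) x 14 thick (x) x 8 mm tall
- holder_grip (a point): middle of the holder's upper part, 58 mm above its origin, where to grip it from above across the thickness (x). The label panel is 64 wide x 10 mm thick and reaches from 33 to 75 mm above the origin, a white card on both faces; finger ends must stay above its lower end, the shoulders
- stand: fixed black stand, 41 x 92 mm, 35 mm tall on a 56 x 100 mm foot, in which the holder starts. Origin: centre of its underside; its slot, 9 x 56 mm, runs along its y
- bay: the empty label bay, a fixed aluminium rail piece 84 mm long (y), one of three side by side along the shelf's front edge (the other two already carry a holder); which of the three is empty varies. Origin: on the bench under the slot's centre; x points from the lip to the shelf, z up
- bay_mouth (a point): centre of the empty bay's slot at rim height, 60 mm above the bench; axes as the bay's. The slot is 56 long (y) x 8 mm wide (x), flared at 45 degrees from 8 to 3 mm below the rim, to about 17 mm wide; lip 4 mm thick. The rim that takes the shoulders: black rubber pads on the solid end blocks at both ends of the slot; they give about 1 mm per 3.5 N, 4 mm at most
- foot (a joint): travel (m) of the spring foot in the empty bay's slot: 0 at rest, its top 15 mm below the rim; it grows downwards. Pressing takes about 2 N at the start and 7 N at 0.010, where the holder's shoulders meet the rubber rim (pressed home); beyond that the force grows about 4 N per mm
- shelf: low fixed sample shelf, 150 (x) x 270 (y) mm, deck top 60 mm above the bench, the three label bays 84 mm apart along its front (-x) edge, their slots 83 mm before its origin. Origin: on the bench under its middle
- bay_full_a: a label bay that is already occupied by a fitted (fixed) holder whose top is 110 mm above the bench; origin and axes as the empty bay's
- bay_full_b: the other occupied bay, the same
- reagent: bystander: amber bottle, 48 mm across, 95 mm tall, origin at the centre of its underside
- beaker: bystander: small glass beaker, 54 mm across, 65 mm tall, origin at the centre of its underside
- pipette: bystander: pipette lying along its x, 220 mm long, 26 mm high, origin on the bench under its middle
- tipbox: bystander: white box of pipette tips, 120 x 82 mm, 66 mm tall, origin at the centre of its underside
- vial_a: bystander: small capped vial on the shelf's deck, 22 mm across, 34 mm tall, origin at the centre of its underside
- vial_b: bystander: small capped vial on the shelf's deck, 22 mm across, 34 mm tall, origin at the centre of its underside
- vial_c: bystander: small capped vial on the shelf's deck, 22 mm across, 34 mm tall, origin at the centre of its underside
Things that resemble listed ones, but are neither listed nor needed, are in the scene too. Several things have the shape of the holder; the one meant has the colours described above.

How it is judged:
By the outcome, as a careful person would: the job done as asked, in the order asked, and still so for the second after the job is handed in, while the arm keeps its last pose, push and grip.
It also fails if it takes over 40 s, if anything falls off the work surface, if the arm or the gripper's body presses on something with over 40 N, if the wrist force passes 120 N, or if a joint passes its speed limit or range.

ROBOT

A 6-joint arm with a two-finger parallel gripper is mounted at the origin on the work surface. World frame = base frame: x ahead of the robot, y to its left, z up, the work surface at z = 0. Lengths are in m, angles in rad, forces in N, time in s.
With the tool pointing down it reaches from about 0.375 to 0.9 m from the base axis. Payload 3.1 kg.
Tool frame: the origin (TCP) lies between the finger pads; the fingertips stand 22 mm ahead of it and the grasp point (between the pads) lies 3 mm ahead of it; z points along the fingers, y is the line along which they close (so a half turn about z gives the same grasp; the last joint's range is limited). The gripper opens to 87 mm and grips with 3 to 60 N. Pads are 19 mm wide; open, the fingers measure 117 mm over their backs; the gripper's body (75 mm by 190 mm) begins 51 mm behind the grasp point.
Start: joints at [-1.421, 0.527, 1.433, -0, 1.181, -0.178], TCP at [0.201, -0.592, 0.245] pointing down, gripper open.
Joint ranges: [-3.08, 3.08], [-0.75, 2.2], [0.22, 2.44], [-1.43, 4.57], [0, 2.65], [-2.85, 2.85]. Speed limits (rad/s): [2.79, 2.79, 3.14, 3.14, 3.14, 3.14].

INTERFACE

Orientations are given as a unit quaternion [x, y, z, w].
In Python, from rig import robot gives the robot as it stands.
- The arm moves only by the tool move_arm, never from a script. Its argument "series" is text: rows parted by semicolons, each of 6 numbers parted by spaces: the shift along the tool's x, y, z in mm, then the turn, a rotation vector about the tool's x, y, z in degrees. In form: dx dy dz ax ay az; .... A call has 1 to 8 rows; each row is the pose to reach, as a shift and turn from the pose commanded when the call began, along the tool's axes at that moment; what a row does not reach only later rows make up. A row lasts 1/12 s, in which the tool goes at most 41.7 mm and 7.16 degrees, less where a joint would pass 70% of its speed; a pose out of reach is approached as far as the arm can. A call with a gripper value outside its range is refused whole. "jaw" is the opening, from 0 (shut) to 1 (fully open), set as the call begins (left out, the last holds). The fingers move at their own pace and stop on an object; "newtons" is the grip in N (left out, the last holds). Time passes only in rows, so rows that repeat a pose let the fingers close. It gives the time, the measured TCP pose, the force, the opening and the grip force at its end, in the units of the state.
- robot.get_obs(): the state, without advancing time (a new reading comes with each control period).
- robot.camera(name): name is "side" or "top"; returns a dict with "img" (480x640x3 uint8, red, green, blue), "mtx" (3x3 intrinsics, pixels), "distortion" ([k1, k2, p1, p2, k3] as OpenCV has them; the pictures are not rectified), "world_to_cam" (4x4, takes a point from world to camera coordinates). Camera axes: x right, y down, z forward; pixel columns grow to the right and rows downward; lengths in m; the calibration is good to about 2 mm. A picture is of the moment at which its call begins. There is no depth.
- robot.hand_in(): hands the job in; it is judged then, once.
Trained networks look in a picture, given as the dict that the camera call returned (one of the last four; its "shot" number tells which), for a name from the list of things; names that differ only in an ending like _2 or _b are one class to them, and where a whole thing is asked for, a point or a joint stands for the part that bears it (a point fixed in the world has none). Each returns a list of dicts, best first, with "p" (0 to 1); they miss things now and then, are a little off and sometimes report something else, mostly with a low value. They report only what shows in the picture. A call takes as long as a camera call. They do not tell look-alikes from the thing itself.
- robot.search_frame(picture, thing): "xyz" ([x, y, z] in m, in world coordinates, good to about 4 mm: the middle of the surface that is visible of it).
- robot.tip_of(picture, thing): "xyz" ([x, y, z] in m, in world coordinates, good to about 4 mm: a listed point, or the origin of a listed thing).
The state is a dict: "time": time; "q": joint angles; "joint_velocities": joint speeds; "joint_torque": joint torques, N m; "position": TCP position; "tool_rot": TCP orientation; "ft_force": force on the tool from outside, world axes, zero at the start; "moment": the same for the moment, N m; "grip_width": finger opening in m; "grip_force": force on a finger pad.
Only numpy, scipy, OpenCV 4.12 (cv2) and the standard library are available. Lean on these libraries where they do the work, as an engineer would, in place of code of your own. Each camera call takes 0.05 s, during which the arm holds its last target. There are 200 camera calls.

## Working session

There is one attempt and no reset: what is moved stays moved. The work goes in short steps, Python scripts to look and compute and a tool call to move; the robot and the scene stay as the last step left them, time stands still between calls to the robot, and variables do not carry over. Pictures are saved under pics/ and viewed, at most 10 in all, crops included, and the job is handed in when it is done.

Besides the shell and the picture viewer there is one more tool, called after "Call:" in YAML: its name, and indented under it one key for each argument. move_arm: Moves the arm, as the interface text tells. Its arguments: {"type":"object","properties":{"series":{"type":"string"},"jaw":{"type":"number"},"newtons":{"type":"number"}},"required":["series"]}

```bash
mkdir -p pics; ls
python3 - <<'E'
from rig import robot
import cv2
o=robot.get_obs(); print(o['position'],o['tool_rot'],o['time'])
for n in ['top','side']:
    p=robot.camera(n); cv2.imwrite(f'pics/{n}0.png',p['img'][:,:,::-1])
    print(n,p['mtx'].tolist(),p['distortion'],p['world_to_cam'].round(3).tolist())
    for t in ['holder','holder_grip','stand','bay_mouth','bay','shelf','bay_full_a']:
        for f in ('search_frame','tip_of'):
            try: print(t,f,[(d['xyz'] if isinstance(d['xyz'],list) else d['xyz'].round(3).tolist(),round(d['p'],2)) for d in getattr(robot,f)(p,t)][:5])
            except Exception as e: print(t,f,e)
E
```

```text
pics
[ 0.20114749 -0.59104785  0.24358187] [ 9.86597478e-01  1.63169550e-01  4.40356086e-06 -1.05577652e-03] 0.0
top [[507.65401695744055, 0.0, 317.81211318263064], [0.0, 507.65401695744055, 247.00156610834236], [0.0, 0.0, 1.0]] [-0.05016102  0.          0.          0.          0.        ] [[-0.003, -1.0, 0.006, 0.115], [-0.994, 0.002, -0.108, 0.571], [0.108, -0.007, -0.994, 1.156], [0.0, 0.0, 0.0, 1.0]]
holder search_frame [([0.4633, 0.2184, 0.0882], 0.73), ([0.4615, 0.352, 0.0733], 0.52), ([0.3586, 0.315, 0.074], 0.52), ([0.5674, 0.1873, 0.0793], 0.52)]
holder tip_of [([0.4597, 0.357, 0.0003], 0.73), ([0.462, 0.2234, 0.0107], 0.72), ([0.5694, 0.1867, 0.0016], 0.66), ([0.3501, 0.3183, 0.0006], 0.65)]
holder_grip search_frame [([0.4631, 0.2216, 0.0865], 0.6), ([0.3563, 0.3123, 0.0772], 0.58), ([0.4623, 0.3516, 0.0721], 0.55), ([0.5658, 0.1886, 0.0722], 0.47), ([0.5702, -0.1251, 0.069], 0.33)]
holder_grip tip_of [([0.4586, 0.2243, 0.069], 0.74), ([0.4599, 0.3561, 0.0584], 0.73), ([0.3571, 0.3144, 0.0602], 0.59), ([0.5708, 0.1916, 0.0537], 0.56)]
stand search_frame [([0.4588, 0.2195, 0
[... 1783 characters left out ...]
, ([0.3536, 0.3141, 0.0562], 0.65)]
stand search_frame [([0.4537, 0.1948, 0.0222], 0.71)]
stand tip_of [([0.4602, 0.2239, 0.0001], 0.92), ([0.4565, 0.2245, 0.0077], 0.38), ([0.6493, -0.231, 0.0568], 0.26)]
bay_mouth search_frame [([0.5835, -0.0271, 0.054], 0.69), ([0.4555, 0.212, 0.0623], 0.55)]
bay_mouth tip_of [([0.5865, -0.0437, 0.0597], 0.71)]
bay search_frame [([0.5798, -0.0285, 0.0495], 0.78)]
bay tip_of [([0.581, -0.0392, -0.0029], 0.72)]
shelf search_frame [([0.6506, -0.2177, 0.0602], 0.83)]
shelf tip_of [([0.6505, -0.1431, 0.0021], 0.84)]
bay_full_a search_frame [([0.546, -0.2408, 0.0629], 0.95), ([0.5646, -0.1322, 0.0746], 0.7)]
bay_full_a tip_of [([0.5551, -0.2099, 0.0006], 0.55)]
```

View pics/top0.png

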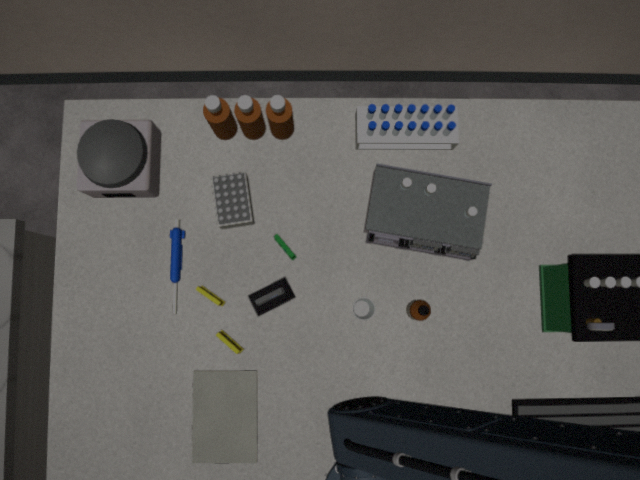

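View pics/side0.png

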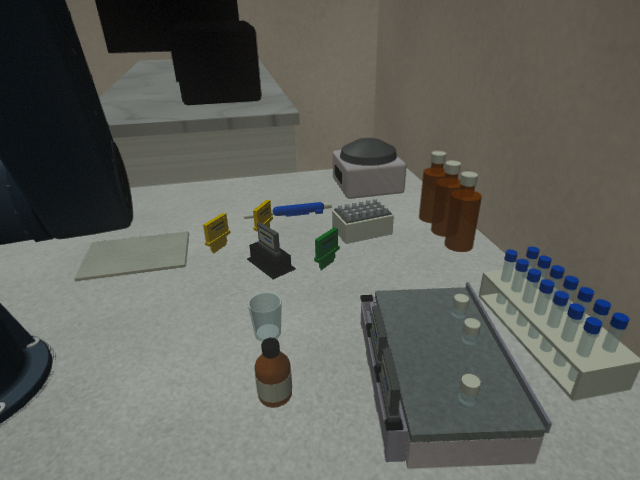

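The grey holder is in the black stand at top (271,296) and side (268,240). Look-alikes: yellow at top (210,295) and (230,342), green at top (285,246). I choose the grey one in the stand. The shelf's front row of bays runs along top (370,238) to (475,255). Next I check both in close crops.

```bash
cat > h.py <<'E'
import numpy as np, cv2
def ray(p,uv,z):
    "pixels -> world points on the plane at height z"
    n=cv2.undistortPoints(np.array(uv,float).reshape(-1,1,2),p['mtx'],np.array(p['distortion'])).reshape(-1,2)
    R=p['world_to_cam'][:3,:3]; t=p['world_to_cam'][:3,3]; c=-R.T@t
    d=np.c_[n,np.ones(len(n))]@R
    return c+d*((z-c[2])/d[:,2])[:,None]
def proj(p,X):
    M=p['world_to_cam']
    return cv2.projectPoints(np.array(X,float).reshape(-1,1,3),cv2.Rodrigues(M[:3,:3])[0],M[:3,3],p['mtx'],np.array(p['distortion']))[0].reshape(-1,2)
E
python3 - <<'E'
from rig import robot
from h import *
t=robot.camera('top'); s=robot.camera('side')
def crop(i,x,y,w,h): return cv2.convertScaleAbs(cv2.resize(i[y:y+h,x:x+w,::-1],(400,300),interpolation=cv2.INTER_CUBIC),alpha=1.6)
a=np.hstack([crop(t['img'],236,266,72,54),crop(t['img'],355,210,140,105)])
b=np.hstack([crop(s['img'],235,210,80,60),crop(s['img'],340,280,200,150)])
cv2.imwrite('pics/c1.png',np.vstack([a,b]))
np.savez('cams.npz',t=t['img'],s=s['img'])
# stand yaw: dark blob in top
g=cv2.cvtColor(t['img'],cv2.COLOR_RGB2GRAY)[270:322,240:304]
m=(g<50).astype(np.uint8); c=max(cv2.findContours(m,0,1)[0],key=cv2.contourArea)
box=cv2.boxPoints(cv2.minAreaRect(c))+[240,270]; print(box); print(ray(t,box,0.02).round(4), ray(t,box,.035).mean(0))
# shelf front/back edges: top rear-edge line etc at z .06
print(ray(t,[[376,166],[490,183],[367,234],[477,249]],.06).round(4))
E
```

```text
[[247.80000162 295.59999847]
 [284.6000061  277.20000172]
 [294.60000229 297.20000458]
 [257.79999924 315.60000229]]
[[0.4589 0.2771 0.02  ]
 [0.5017 0.1913 0.02  ]
 [0.455  0.1678 0.02  ]
 [0.4125 0.2533 0.02  ]] [0.45683989 0.22108518 0.035     ]
[[ 0.7574 -0.0222  0.06  ]
 [ 0.7175 -0.2881  0.06  ]
 [ 0.598   0.001   0.06  ]
 [ 0.5629 -0.2514  0.06  ]]
```

View pics/c1.png

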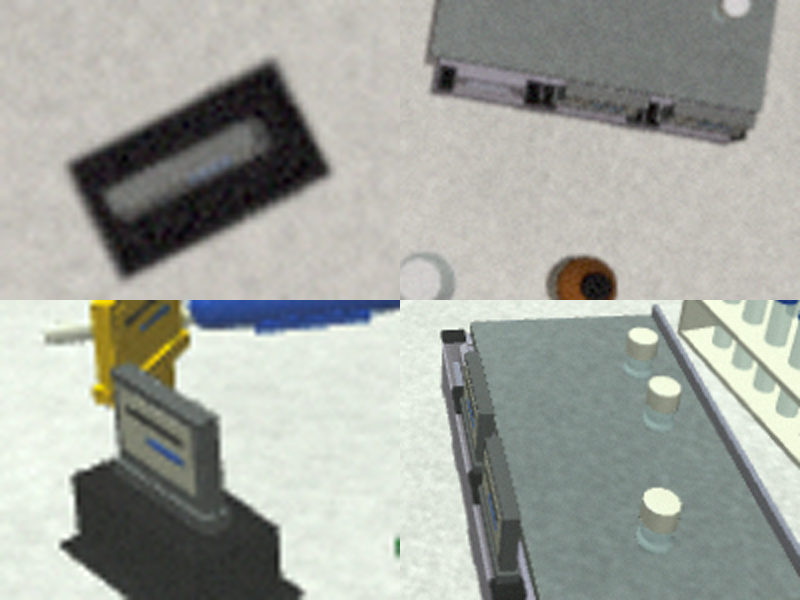

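The crops confirm the grey holder with a white card in the black stand. The empty bay is the leftmost in the top view, at about (386,238); the other two carry holders. I rectify the bay's rim plane to refine its pose.

Run:
```python
from rig import robot
from h import *
yaw=np.radians(-9); c=np.array([.586,-.044])
ims=[]
for n in ('top','side'):
    p=robot.camera(n)
    print(n,[(np.round(d['xyz'],4).tolist(),round(d['p'],2)) for k in ('bay_mouth','bay','shelf','stand','holder_grip') for d in robot.tip_of(p,k)[:1]])
    # rectified map: columns = along -y bay (right), rows = -x (down); 0.25 mm/px
    cols,rows=np.meshgrid(np.arange(400),np.arange(280))
    by=(200-cols)*.3e-3; bx=(140-rows)*.3e-3
    X=c[0]+bx*np.cos(yaw)-by*np.sin(yaw); Y=c[1]+bx*np.sin(yaw)+by*np.cos(yaw)
    uv=proj(p,np.stack([X,Y,np.full_like(X,.06)],-1).reshape(-1,3)).reshape(280,400,2).astype(np.float32)
    w=cv2.remap(p['img'],uv,None,cv2.INTER_CUBIC)[:,:,::-1]
    w=cv2.convertScaleAbs(w,alpha=1.6)
    for k in range(0,400,50): cv2.line(w,(k,0),(k,4),(0,0,255),1)
    cv2.line(w,(0,140),(8,140),(0,0,255),1);ims.append(w)
    if n=='top':
        g=cv2.cvtColor(p['img'],cv2.COLOR_RGB2GRAY).astype(float)
        f=[];b=[]
        for u in range(384,472,4):
            col=g[:,u]; d=np.diff(col)
            k=np.arange(232,268); k=k[np.argmax(d[k])]; w3=np.clip(d[k-2:k+3],0,None); f.append((u,(np.arange(k-2,k+3)*w3).sum()/w3.sum()+.5))
            k=np.arange(160,190); k=k[np.argmin(d[k])]; w3=np.clip(-d[k-2:k+3],0,None); b.append((u,(np.arange(k-2,k+3)*w3).sum()/w3.sum()+.5))
        for nm,e,z in (('front',f,.0),('front06',f,.06),('back',b,.06)):
            P=ray(p,e,z); v=cv2.fitLine(P[:,:2].astype(np.float32),cv2.DIST_HUBER,0,1e-4,1e-4).ravel(); v[:2]*=np.sign(v[1])
            print(nm,np.degrees(np.arctan2(-v[0],v[1])),v)
cv2.imwrite('pics/r1.png',np.hstack(ims))
```

```text
top [([0.5846, -0.0438, 0.059], 0.94), ([0.5901, -0.0425, -0.003], 0.81), ([0.4592, 0.2219, -0.0002], 0.62), ([0.4591, 0.3564, 0.0577], 0.73)]
front -10.201309 [ 0.17710721  0.98419154  0.5614766  -0.13812892]
front06 -10.201302 [ 0.1771071   0.9841916   0.55564195 -0.12526183]
back -10.147786 [ 0.17618778  0.9843566   0.7400833  -0.15540317]
side [([0.5846, -0.0439, 0.0607], 0.81), ([0.5811, -0.042, -0.0017], 0.77), ([0.6552, -0.1418, -0.0018], 0.56), ([0.4597, 0.2229, -0.0005], 0.68), ([0.4569, 0.224, 0.0666], 0.93)]
```

View pics/r1.png

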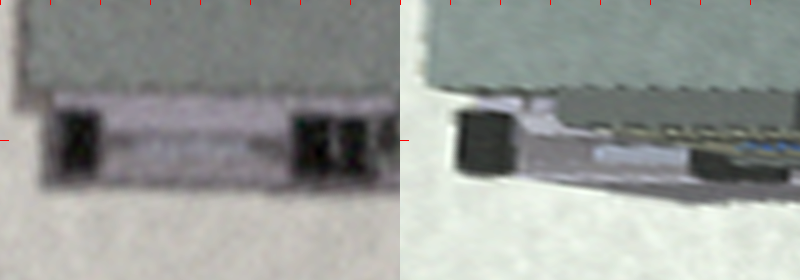

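Rectified view: the empty bay's black pads are at left-panel columns 60–100 and 290–332, rows 110–178. That puts the slot centre at about (0.585, -0.0435) with yaw -10.2°. The stand is at about (0.4585, 0.223) with yaw 26.4°. Moving now.

Call:
move_arm:
  series: "270 -190 0 0 0 -50;270 -190 0 0 0 -50;270 -190 0 0 0 -50;270 -190 0 0 0 -50;270 -190 0 0 0 -50;270 -190 0 0 0 -50;270 -190 0 0 0 -50;270 -190 0 0 0 -50"
  jaw: 0.7
  newtons: 25

```text
time: 2.87
position: [0.3966, -0.3228, 0.2448]
tool_rot: [0.824, 0.567, 0.0, 0.0]
ft_force: [1.6, -0.8, -0.3]
grip_width: 0.0611
grip_force: 0.0
```

```bash
cat > to.py <<'E'
import sys; from rig import robot; import numpy as np
from scipy.spatial.transform import Rotation as R
o=robot.get_obs(); x,y,z,a=map(float,sys.argv[1:5]); a=np.radians(a)
T=R.from_quat(o['tool_rot']); Y=np.array([np.cos(a),np.sin(a),0]); Z=np.array([0,0,-1.])
G=R.from_matrix(np.c_[np.cross(Y,Z),Y,Z])
print('t',round(o['time'],2),'pos',o['position'].round(4),'f',np.round(o['ft_force'],1),'w',round(o['grip_width'],4),'q6',round(o['q'][5],2))
print('shift mm',(T.inv().apply(np.array([x,y,z])-o['position'])*1e3).round(1),'turn',(T.inv()*G).as_rotvec(degrees=True).round(1))
E
python3 to.py .4585 .223 .245 26.4
```

```text
t 2.87 pos [ 0.3966 -0.3228  0.2448] f [ 1.6 -0.8 -0.3] w 0.0611 q6 -0.54
shift mm [ 5.318e+02 -1.376e+02 -2.000e-01] turn [  0.    0.  -47.4]
```

Call:
move_arm:
  series: "532 -138 0 0 0 -47;532 -138 0 0 0 -47;532 -138 0 0 0 -47;532 -138 0 0 0 -47;532 -138 0 0 0 -47;532 -138 0 0 0 -47;532 -138 0 0 0 -47;532 -138 0 0 0 -47"

```text
time: 3.53
position: [0.4344, 0.0081, 0.2449]
tool_rot: [0.531, 0.848, 0.0, 0.0]
ft_force: [0.9, -0.4, 0.8]
grip_width: 0.061
grip_force: 0.0
```

```bash
python3 to.py .4585 .223 .16 26.4
```

```text
t 3.53 pos [0.4344 0.0081 0.2449] f [ 0.9 -0.4  0.8] w 0.061 q6 -0.69
shift mm [182.9 115.5  84.9] turn [ 0.   0.  -0.5]
```

Call:
move_arm:
  series: "183 116 85 0 0 -0.5;183 116 85 0 0 -0.5;183 116 85 0 0 -0.5;183 116 85 0 0 -0.5;183 116 85 0 0 -0.5;183 116 85 0 0 -0.5;183 116 85 0 0 -0.5;183 116 85 0 0 -0.5"

```text
time: 4.2
position: [0.4589, 0.2224, 0.159]
tool_rot: [0.526, 0.85, -0.001, -0.0]
ft_force: [-1.0, 0.2, -0.3]
grip_width: 0.0608
grip_force: 0.0
```

```bash
python3 to.py .4585 .223 .071 26.4
python3 - <<'E'
from rig import robot
from h import *
p=robot.camera('side'); q=robot.camera('top')
a=cv2.resize(p['img'][180:300,200:340,::-1],(400,343),interpolation=3); b=cv2.resize(q['img'][240:360,200:340,::-1],(400,343),interpolation=3)
cv2.imwrite('pics/g1.png',cv2.convertScaleAbs(np.hstack([a,b]),alpha=1.5))
E
```

```text
t 4.2 pos [0.4589 0.2224 0.159 ] f [-1.   0.2 -0.3] w 0.0608 q6 -0.23
shift mm [ 0.7 -0.  88. ] turn [-0.1  0.   0.1]
```

View pics/g1.png

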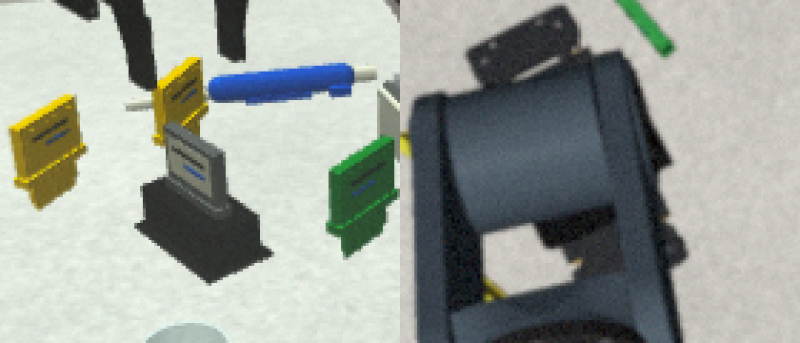

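The side view shows the open fingers above the grey holder at crop (195,165), one either side of it. The green and yellow look-alikes are clear. Going down.

Call:
move_arm:
  series: "0.5 0 30 0 0 0;0.5 0 60 0 0 0;0.5 0 80 0 0 0;0.5 0 87 0 0 0;0.5 0 87 0 0 0"

```text
time: 4.72
position: [0.4585, 0.2204, 0.0717]
tool_rot: [0.529, 0.849, -0.001, -0.001]
ft_force: [-0.3, -0.5, 1.2]
grip_width: 0.0609
grip_force: 0.0
```

Call:
move_arm:
  series: "0 0 0 0 0 0;0 0 0 0 0 0;0 0 0 0 0 0;0 0 0 0 0 0;0 0 0 0 0 0;0 0 0 0 0 0;0 0 0 0 0 0;0 0 0 0 0 0"
  jaw: 0
  newtons: 30

```text
time: 5.38
position: [0.4591, 0.222, 0.0727]
tool_rot: [0.528, 0.849, 0.0, 0.0]
ft_force: [0.5, -0.2, 0.4]
grip_width: 0.0156
grip_force: 0.0
```

Call:
move_arm:
  series: "0 0 0 0 0 0;0 0 0 0 0 0;0 0 0 0 0 0;0 0 0 0 0 0;0 0 0 0 0 0"

```text
time: 5.8
position: [0.459, 0.2219, 0.0725]
tool_rot: [0.528, 0.849, -0.0, -0.0]
ft_force: [-0.1, 0.0, 0.6]
grip_width: 0.0097
grip_force: 30.0
```

Call:
move_arm:
  series: "0 0 -15 0 0 0;0 0 -35 0 0 0;0 0 -60 0 0 0;0 0 -90 0 0 0;0 0 -125 0 0 0;0 0 -128 0 0 0;0 0 -128 0 0 0"

```text
time: 6.38
position: [0.4605, 0.2223, 0.2027]
tool_rot: [0.528, 0.849, 0.002, 0.002]
ft_force: [0.1, -0.8, -1.1]
grip_width: 0.0097
grip_force: 30.0
```

```bash
python3 to.py .585 -.0435 .20 -10.2
```

```text
t 6.38 pos [0.4605 0.2223 0.2027] f [ 0.1 -0.8 -1.1] w 0.0097 q6 -0.23
shift mm [-293.4   -6.1    3.1] turn [ 0.3 -0.  36.5]
```

Call:
move_arm:
  series: "-293 -6 1 0 0 36.5;-293 -6 1 0 0 36.5;-293 -6 1 0 0 36.5;-293 -6 1 0 0 36.5;-293 -6 1 0 0 36.5;-293 -6 1 0 0 36.5;-293 -6 1 0 0 36.5;-293 -6 1 0 0 36.5"

```text
time: 7.05
position: [0.587, -0.0509, 0.1978]
tool_rot: [0.769, 0.639, -0.0, 0.002]
ft_force: [1.3, 0.0, 0.1]
grip_width: 0.01
grip_force: 30.0
```

Call:
move_arm:
  series: "0 0 0 0 0 0;0 0 0 0 0 0;0 0 0 0 0 0"

```text
time: 7.3
position: [0.5818, -0.042, 0.1982]
tool_rot: [0.767, 0.642, -0.001, -0.002]
ft_force: [-0.1, 1.0, -0.8]
grip_width: 0.0097
grip_force: 30.0
```

```bash
python3 to.py .585 -.0435 .135 -10.2
python3 - <<'E'
from rig import robot
from h import *
p=robot.camera('side')
for k in ('holder','holder_shoulder','holder_grip','bay_mouth'): print(k,[(np.round(d['xyz'],4).tolist(),round(d['p'],2)) for d in robot.tip_of(p,k)])
cv2.imwrite('pics/b1.png',cv2.convertScaleAbs(cv2.resize(p['img'][170:350,280:520,::-1],(800,600),interpolation=3),alpha=1.4))
E
```

```text
t 7.3 pos [ 0.5818 -0.042   0.1982] f [-0.1  1.  -0.8] w 0.0097 q6 -0.09
shift mm [-0.9  3.7 63.2] turn [-0.2 -0.   0. ]
holder [([0.3533, 0.3085, 0.0015], 0.86), ([0.5754, 0.1883, -0.0014], 0.69), ([0.4585, 0.3615, -0.001], 0.64), ([0.5816, -0.0407, 0.1335], 0.6)]
holder_shoulder [([0.3516, 0.3081, 0.0258], 0.97), ([0.5828, -0.0361, 0.1574], 0.92), ([0.5722, 0.1887, 0.0286], 0.89), ([0.4576, 0.3631, 0.0237], 0.69)]
holder_grip [([0.5723, 0.192, 0.0552], 0.82), ([0.3557, 0.3165, 0.0576], 0.75), ([0.4598, 0.3592, 0.0569], 0.67)]
bay_mouth [([0.5863, -0.0436, 0.0604], 0.88), ([0.4272, -0.1167, 0.0033], 0.48)]
```

View pics/b1.png

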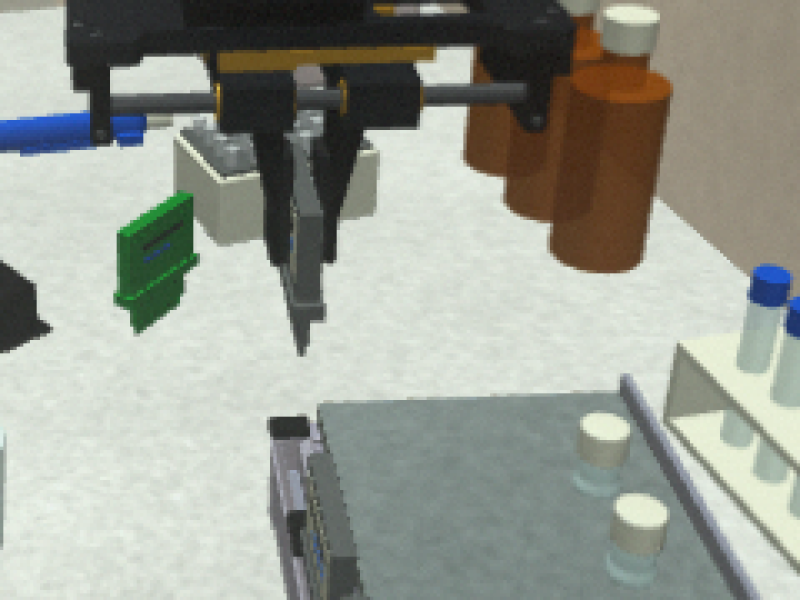

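The side crop shows the holder gripped upright, its tongue tip at crop (302,352), above the empty bay with the far pad at (290,428). Settling and coming closer.

Call:
move_arm:
  series: "0 1 20 0 0 0;0 2 40 0 0 0;0 2 55 0 0 0;0 2 58 0 0 0;0 2 58 0 0 0;0 2 58 0 0 0;0 2 58 0 0 0"

```text
time: 8.13
position: [0.5862, -0.0439, 0.1427]
tool_rot: [0.767, 0.641, 0.001, 0.001]
ft_force: [-0.4, 0.2, -0.4]
grip_width: 0.0095
grip_force: 30.0
```

```bash
python3 to.py .585 -.0435 .125 -10.2
python3 - <<'E'
from rig import robot
from h import *
for n in ('side','top'):
  p=robot.camera(n)
  for k in ('holder','holder_shoulder','holder_grip','bay_mouth'): print(n,k,[(np.round(d['xyz'],4).tolist(),round(d['p'],2)) for d in robot.tip_of(p,k) if d['xyz'][1]<.05])
  if n=='side':
    X=[[.585,-.0435,.06]]; print(proj(p,X))
    cv2.imwrite('pics/b2.png',cv2.convertScaleAbs(cv2.resize(p['img'][240:330,330:450,::-1],(800,600),interpolation=3),alpha=1.4))
E
python3 to.py .585 -.0435 .125 -10.2
```

```text
t 8.13 pos [ 0.5862 -0.0439  0.1427] f [-0.4  0.2 -0.4] w 0.0095 q6 -0.09
shift mm [ 0.1 -1.3 17.7] turn [ 0.1  0.  -0. ]
side holder [([0.5875, -0.0468, 0.0813], 0.62), ([0.4277, 0.0123, -0.0017], 0.2)]
side holder_shoulder [([0.5881, -0.0406, 0.1007], 0.67)]
side holder_grip [([0.5847, -0.04, 0.1378], 0.61)]
side bay_mouth [([0.5852, -0.0469, 0.0606], 0.95), ([0.7081, -0.0857, 0.0623], 0.66)]
[[369.40588854 311.02656056]]
top holder []
top holder_shoulder []
top holder_grip []
top bay_mouth [([0.5852, -0.0422, 0.061], 0.51)]
t 8.63 pos [ 0.5854 -0.0439  0.1417] f [ 0.2 -0.  -0.9] w 0.0097 q6 -0.09
shift mm [ 0.3 -0.5 16.7] turn [ 0. -0. -0.]
```

View pics/b2.png

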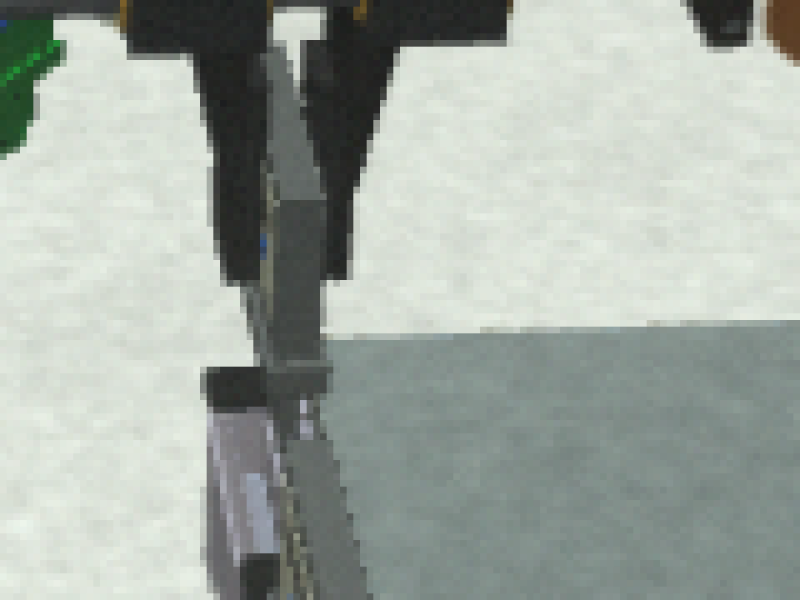

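The holder's tip is at crop (290,435), just above the empty slot, whose centre is at crop (263,473). Descending in small steps and watching the forces.

Call:
move_arm:
  series: "0 0 5 0 0 0;0 0 10 0 0 0;0 0 15 0 0 0;0 0 19 0 0 0;0 0 22 0 0 0;0 0 24 0 0 0;0 0 24 0 0 0;0 0 24 0 0 0"

```text
time: 9.3
position: [0.5854, -0.0438, 0.1174]
tool_rot: [0.767, 0.641, -0.0, -0.0]
ft_force: [0.4, -0.2, -0.5]
grip_width: 0.0097
grip_force: 30.0
```

```bash
python3 to.py .585 -.0435 .11 -10.2; python3 -c "
from rig import robot
from h import *
p=robot.camera('side')
yd=np.array([.177,.984,0]);o=np.array(robot.get_obs()['position'])
print(robot.get_obs()['moment'])
print(proj(p,[[.585,-.0435,.06],[.585,-.0435,.06]-yd*.034, o-[0,0,.0375]-yd*.034,o-[0,0,.0375]+yd*.034]))
cv2.imwrite('pics/b3.png',cv2.convertScaleAbs(cv2.resize(p['img'][240:330,330:450,::-1],(800,600),interpolation=3),alpha=1.4))"
```

```text
t 9.3 pos [ 0.5854 -0.0438  0.1174] f [ 0.4 -0.2 -0.5] w 0.0097 q6 -0.09
shift mm [ 0.3 -0.5  7.4] turn [-0. -0. -0.]
[ 0.01047576 -0.07947817  0.03306831]
[[369.40588854 311.02656056]
 [372.50867876 325.53059985]
 [373.4473477  314.90011581]
 [367.34791988 287.65330221]]
```

View pics/b3.png

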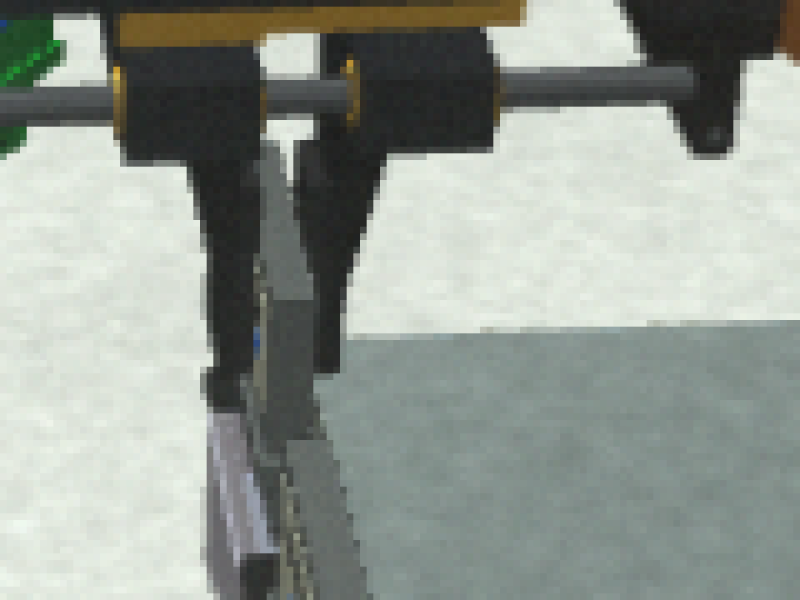

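No contact force yet, with the tongue about 5 mm below rim height inside the flare. The shoulder is partly hidden behind the neighbouring holder at crop (300,440). Continuing.

Call:
move_arm:
  series: "0 0 2 0 0 0;0 0 4 0 0 0;0 0 6 0 0 0;0 0 8 0 0 0;0 0 8 0 0 0;0 0 8 0 0 0"

```text
time: 9.85
position: [0.5853, -0.0438, 0.1093]
tool_rot: [0.767, 0.641, -0.0, -0.0]
ft_force: [0.2, -0.5, -1.3]
grip_width: 0.0095
grip_force: 30.0
```

Call:
move_arm:
  series: "0 0 1 0 0 0;0 0 2 0 0 0;0 0 3 0 0 0;0 0 4 0 0 0;0 0 5 0 0 0;0 0 5 0 0 0;0 0 5 0 0 0"

```text
time: 10.43
position: [0.5856, -0.0439, 0.1048]
tool_rot: [0.767, 0.641, 0.0, 0.0]
ft_force: [-0.6, 0.2, 3.1]
grip_width: 0.0097
grip_force: 30.0
```

Call:
move_arm:
  series: "0 0 1 0 0 0;0 0 2 0 0 0;0 0 3 0 0 0;0 0 4 0 0 0;0 0 5 0 0 0;0 0 5 0 0 0;0 0 5 0 0 0"

```text
time: 11.02
position: [0.5856, -0.0439, 0.0997]
tool_rot: [0.767, 0.641, 0.0, 0.0]
ft_force: [-1.0, -0.5, 4.8]
grip_width: 0.0098
grip_force: 30.0
```

Call:
move_arm:
  series: "0 0 1 0 0 0;0 0 2 0 0 0;0 0 3 0 0 0;0 0 3 0 0 0;0 0 3 0 0 0"

```text
time: 11.43
position: [0.5856, -0.0439, 0.0971]
tool_rot: [0.767, 0.641, 0.0, 0.0]
ft_force: [-1.1, 0.7, 8.4]
grip_width: 0.0097
grip_force: 30.0
```

Call:
move_arm:
  series: "0 0 0.5 0 0 0;0 0 1 0 0 0;0 0 1.3 0 0 0;0 0 1.3 0 0 0;0 0 1.3 0 0 0;0 0 1.3 0 0 0"

```text
time: 11.93
position: [0.5856, -0.0439, 0.0963]
tool_rot: [0.767, 0.641, 0.0, 0.0]
ft_force: [-2.4, -0.3, 11.2]
grip_width: 0.01
grip_force: 30.0
```

```bash
python3 to.py .585 -.0435 .096 -10.2; python3 -c "
from rig import robot
from h import *
p=robot.camera('side');o=robot.get_obs();print(o['ft_force'],o['position'])
for k in ('holder','holder_shoulder','holder_grip'): print(k,[(np.round(d['xyz'],4).tolist(),round(d['p'],2)) for d in robot.tip_of(p,k) if d['xyz'][1]<.05])
cv2.imwrite('pics/b4.png',cv2.convertScaleAbs(cv2.resize(p['img'][240:330,330:450,::-1],(800,600),interpolation=3),alpha=1.4))"
```

```text
t 11.93 pos [ 0.5856 -0.0439  0.0963] f [-2.4 -0.3 11.2] w 0.01 q6 -0.09
shift mm [ 0.3 -0.7  0.3] turn [ 0.  0. -0.]
[-2.97431252  0.02341946  9.94607503] [ 0.58561967 -0.04391348  0.09633819]
holder [([0.5845, -0.0424, 0.0317], 0.89)]
holder_shoulder [([0.5803, -0.038, -0.0013], 0.54), ([0.5885, -0.0425, 0.0559], 0.51)]
holder_grip [([0.5842, -0.0403, 0.0913], 0.55)]
```

View pics/b4.png

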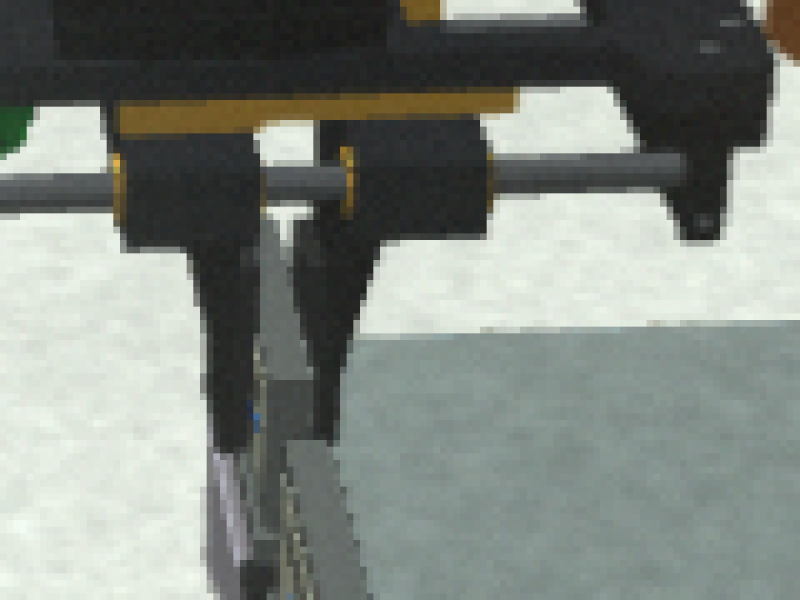

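The holder sits between the pads, level and in line with its neighbour (tops at crop (290,380) and (305,440)). I relieve the small sideways force and press slightly more for margin.

Call:
move_arm:
  series: "0 -0.3 0.5 0 0 0;0 -0.5 1 0 0 0;0 -0.5 1 0 0 0;0 -0.5 1 0 0 0;0 -0.5 1 0 0 0"

```text
time: 12.55
position: [0.5856, -0.0439, 0.0958]
tool_rot: [0.767, 0.641, 0.001, 0.001]
ft_force: [-1.5, 0.5, 11.8]
grip_width: 0.0097
grip_force: 30.0
```

Call:
move_arm:
  series: "0 0 0 0 0 0;0 0 0 0 0 0;0 0 0 0 0 0;0 0 0 0 0 0"

```text
time: 12.88
position: [0.5856, -0.0439, 0.0958]
tool_rot: [0.767, 0.641, 0.001, 0.001]
ft_force: [-2.2, -0.3, 13.6]
grip_width: 0.0097
grip_force: 30.0
```

```bash
python3 -c "
from rig import robot
print(robot.hand_in())"
```

```text
the job is handed in; nothing more can be done
None
```

I handed the job in with the grey label holder still gripped and pressed into the empty bay at about 13 N. Its shoulders are on the rubber pads by force and height; the pads were partly hidden, so I couldn't see the contact directly. The robot clock stood at about 13 s.

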